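# Draw out the sheave drawer and hold its lamp dial at full

## Task

The sheaves in the top drawer of the small cabinet are to be inspected: pull the top drawer out to its stop, then swing the lever of the spring-return lamp dial past its first and second clicks to the third click (the three-stud mark) and hold it there against the spring. Finish while still holding the dial at the third click, with the drawer still fully out; leave the lower drawer shut and the other things on the bench where they are.

Things in the scene. Friction and masses are not known exactly. Their poses are not given: they have to be found in the camera images.
- cab: plain plywood cabinet with two drawers one above the other, 220 deep x 240 wide x 140 high; origin under its centre, x towards its back, y to its left, z up. Drawers pull out along -x. A lamp (up to 120 above the cabinet's top) stands on its rear left corner (+x, +y); a loose block lies about the middle of its top.
- cab_drawer0_handle (a point): middle of the TOP drawer's steel bar handle, at height 103 (37 below the cabinet's top); moves with the drawer, axes as the cabinet's (y along the bar). Bar 11 thick, 120 long, its centre 35 in front of the drawer's face on a stem 51 either side; 29 gap behind it. The lower drawer's handle lies 58 straight below when both are shut.
- cab_drawer0 (a joint): how far the top drawer is out, in m: 0 shut, 0.1496 at its stop; it starts somewhere from 0 to 0.04. About 1 N of friction, more with speed; stays where it is left.
- cab_drawer1 (a joint): how far the lower drawer is out, in m; it is shut (0) and is to stay so
- station: dial station: a grey control box (200 x 200, 70 high) with the dial in the middle of its top, and behind it a dark rear housing (85 high). Origin on the bench 130 mm behind the dial's axis, x away from the robot side towards the housing, y left, z up. White marks 92 mm from the axis: a short bar at home, then one, two and three round studs at the three clicks.
- dial_axis (a point): point on the dial's upright turning axis at height 70 (the box's top face), axes as the station's. The rear housing reaches from 120 to 230 mm behind it.
- dial_post (a point): point on the centre line, at height 118, of the dial's upright black round grip post (18 diameter), 70 mm from the turning axis at the end of a steel lever; the post rises from the lever's top (height 83) to height 136. Moves with the dial; its axes are the station's when the dial is at 0.
- dial: the turning dial: black disc (64 diameter) and steel lever (80 long, 18 wide, top at height 83) with the black post; origin on the dial's turning axis at height 71. Turns with the dial.
- dial_angle (a joint): dial angle in rad, growing anticlockwise seen from above. At 0 (sprung home) the post lies front left, 2.342 rad anticlockwise from the station's x; clicks at 0.4, 0.8 and 1.2 (there front right, 3.542 rad); hard stop at 1.28. Return spring 3 N at the post at 0, 7 N at the third click; a hump of 2 N more comes before each click. Let go, it flies home.
- block_top: loose wooden rigging block (84 mm diameter, 50 high, steel shackle), bystander on top of the cabinet; origin under its centre
- block_mid: smaller loose wooden rigging block (72 mm diameter, 46 high), bystander lying on the bench in front of and between cabinet and station; origin under its centre
- loose_ring: loose steel ring (60 mm diameter, 16 high), bystander on the rear housing of the control station; origin under its centre
- glue: white bottle, 60 mm diameter, 150 high, bystander at the left; origin under its centre
- mallet: hammer lying at the right, bystander
- brush: brush lying at the right in front, bystander
- mug: white mug, 76 mm diameter, 90 high, bystander at the left in front; origin under its centre

How it is judged:
On the way, in this order (a step that is already met when the one before it is completed fails the run):
1. the top drawer is out at its stop (value of joint cab_drawer0 above 0.143 m), for 0.2 s.
2. the dial has been taken past the first two clicks and stands at the third, held by the robot (value of joint dial_angle above 1.1 rad and (contact force between dial and the fingers above 2 N or contact force between dial and the arm above 2 N) and value of joint cab_drawer0 above 0.14 m), for 0.5 s.
At the end, for the whole second after the job is handed in: the robot still holds the dial's lever or post (more than 2 N of contact) with the dial still at the third click (1.10 rad or more, up to its stop), the top drawer is within 9 mm of its stop, the lower drawer is open less than 20 mm (all of step 2 and velocity of joint dial_angle between -0.1 and 0.1 rad/s and value of joint cab_drawer1 below 0.02 m); the arm keeps its last pose, push and grip.
It fails at once if another thing on the bench is shifted by more than 40 mm (distance of any of block_top, block_mid, loose_ring, glue, mallet, brush, mug from where it was at the start of the episode above 0.04 m).
It fails at once if the lower drawer is pulled open by more than 30 mm (value of joint cab_drawer1 above 0.03 m).
It also fails if it takes over 51 s, if anything falls off the work surface, if the arm or the gripper's body presses on something with over 40 N, if the wrist force passes 120 N, or if a joint passes its speed limit or range.

## Robot

A 6-joint arm with a two-finger parallel gripper is mounted at the origin on the work surface. World frame = base frame: x ahead of the robot, y to its left, z up, the work surface at z = 0. Lengths are in m, angles in rad, forces in N, time in s.
With the tool pointing down it reaches from about 0.25 to 0.725 m from the base axis. Payload 4 kg.
Tool frame: the origin (TCP) lies on the centre line of the jaws, within the pads' length; the fingertips stand 25 mm ahead of it and the grasp point (between the pads) lies 6 mm ahead of it; z points along the fingers, x is the direction in which the jaws open and shut, and the axes are right-handed (so a half turn about z gives the same grasp; the last joint's range is limited). The gripper opens to 85 mm and grips with 20 to 120 N. Pads are 22 mm wide; open, the fingers measure 114 mm over their backs; the gripper's body (76 mm by 85 mm) begins 54 mm behind the grasp point. The pads swing forward as they close: fully open they stand 13 mm farther back than shut.
Start: joints at [1.211, 0.241, 0.005, 1.335, 0, 1.571], TCP at [0.176, 0.468, 0.256] pointing down, gripper open.
Joint ranges: [-2.72, 2.72], [-1.05, 1.87], [-1.09, 1.28], [-1.99, 2.15], [-1.42, 1.44], [-3.14, 3.14]. Speed limits (rad/s): [2.79, 2.79, 3.14, 3.14, 3.14, 3.14].

## Interface

Orientations are given as a unit quaternion [x, y, z, w].
In Python, from workcell import bot, imaging, order gives the robot as it stands.
- The arm moves only by the tool carry_out, never from a script. Its argument "moves" is a list of rows, each a list of 5 numbers: the shift along the tool's x, y, z scaled (see below), then the turn about the tool's z scaled (see below), then the opening, from -1 (shut) to 1 (fully open). In form: [[tx, ty, tz, roll, hand], ...]. A call has 1 to 20 rows; each row is the pose to reach, as a shift and turn from the pose commanded when the call began, along the tool's axes at that moment; what a row does not reach only later rows make up. The controller multiplies each number of a shift by 0.1 m and each number of a turn by 90 degrees. A row lasts 1/10 s, in which the tool goes at most 50 mm and 8.59 degrees, less where a joint would pass 70% of its speed; a pose out of reach is approached as far as the arm can. A call with a number of a shift or a turn outside -1 to 1 is refused whole. A call with a gripper value outside its range is refused whole. The fingers move at their own pace and stop on an object; the grip force is fixed at half the most. Time passes only in rows, so rows that repeat a pose let the fingers close. It gives the time, the measured TCP pose, the force and the opening at its end, in the units of the state.
- bot.get_obs(): the state, without advancing time (a new reading comes with each control period).
- imaging.camera(name): name is "side" or "top" or "wrist"; returns the picture (420x560x3 uint8, red, green, blue); there is no depth.
- imaging.camera_model(name): a dict with "fovy" (degrees; the focal length in pixels is half the picture's height over the tangent of half this angle, whatever the lens; pixels are square), "cx", "cy" (the principal point, pixels), "dist" ([k1, k2, p1, p2, k3] as OpenCV has them; the pictures are not rectified), "eye" and "rotation" of the camera in the world. Camera axes: x right, y up, looking along -z (the intrinsics and any distortion apply to the point x, -y, -z); pixel columns grow to the right and rows downward; lengths in m; the calibration is good to about 2 mm. A picture is of the moment at which its call begins: read the wrist's pose just before it. camera_model takes no time and is no camera call; for the wrist camera it gives the pose at the moment of the call.
- order.job_done(): hands the job in, once; it reports no verdict.
The state is a dict: "clock": time; "joint_pos": joint angles; "joint_vel": joint speeds; "tau": joint torques, N m; "eef_pos": TCP position; "tool_rot": TCP orientation; "ft_force": force on the tool from outside, world axes, zero at the start; "ft_torque": the same for the moment, N m; "grip_width": finger opening in m.
Only numpy, scipy, OpenCV 4.12 (cv2) and the standard library are available. Lean on these libraries where they do the work, as an engineer would, in place of code of your own. Each camera call takes 0.05 s, during which the arm holds its last target.

## Working session

There is one attempt and no reset: what is moved stays moved. The work goes in short steps, Python scripts to look and compute and a tool call to move; the robot and the scene stay as the last step left them, time stands still between calls to the robot, and variables do not carry over. Pictures are saved under pics/ and viewed, and the job is handed in when it is done.

Besides the shell and the picture viewer there is one more tool, called after "Emit:" as name(argument=value, ...), one argument or row to a line, values as JSON. carry_out: Moves the arm, as the interface text tells. Its arguments: {"type":"object","properties":{"moves":{"type":"array","items":{"type":"array","items":{"type":"number","minimum":-1,"maximum":1}}}},"required":["moves"]}

```bash
mkdir -p pics; ls
python3 - <<'E'
from workcell import bot, imaging, order
import cv2
o=bot.get_obs(); print({k:(v if not hasattr(v,'round') else v) for k,v in o.items()})
for n in ["side","top","wrist"]:
    m=imaging.camera_model(n); print(n,m)
    im=imaging.camera(n); cv2.imwrite(f'pics/{n}0.png',im[:,:,::-1])
E
```

```text
pics
{'clock': 0.0, 'joint_pos': array([ 1.21101373e+00,  2.41456813e-01,  3.69509819e-03,  1.33519075e+00,
       -2.35289656e-05,  1.57079253e+00]), 'joint_vel': array([ 0.00040426,  0.00112776,  0.00025079, -0.00048796, -0.00042847,
        0.00138745]), 'tau': array([ 6.68628072e-04, -3.72314751e+01,  2.52409691e+01,  1.70680799e-02,
        9.07633307e-06,  1.19352837e-06]), 'eef_pos': array([0.17583396, 0.46743262, 0.25537989]), 'tool_rot': array([ 8.22212141e-01,  5.69180141e-01, -8.79708413e-04,  6.23285519e-04]), 'ft_force': array([ 0.6346736 , -0.03633435,  1.1845962 ]), 'ft_torque': array([0.0147751 , 0.01274796, 0.02819235]), 'grip_width': 0.08521467658611089}
side {'fovy': 45.33523908203584, 'cx': 286.0610193900277, 'cy': 213.89300471872826, 'dist': array([-0.18181684,  0.        ,  0.        ,  0.        ,  0.        ]), 'eye': array([0.30435077, 1.34184549, 1.01462962]), 'rotation': array([-0.03762592,  0.47426773,  0.87445272, -0.09479895])}
top {'fovy': 53.64765893599769, 'cx': 284.1971349816373, 'cy': 212.40117051967894, 'dist': array([-0.08655331,  0.        ,  0.        ,  0.        ,  0.        ]), 'eye': array([0.48525565, 0.00719632, 1.1647506 ]), 'rotation': array([ 0.01866819, -0.02664379, -0.69827762,  0.71508739])}
wrist {'fovy': 63.89228822071866, 'cx': 283.492634556893, 'cy': 208.10976227326634, 'dist': array([-0.04740754,  0.        ,  0.        ,  0.        ,  0.        ]), 'eye': array([0.10265251, 0.49422791, 0.37421257]), 'rotation': array([-0.1265809 , -0.08601325,  0.56279163,  0.81230818])}
```

View pics/top0.png

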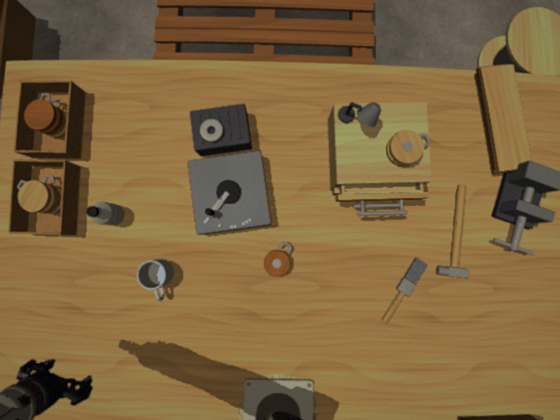

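View pics/side0.png

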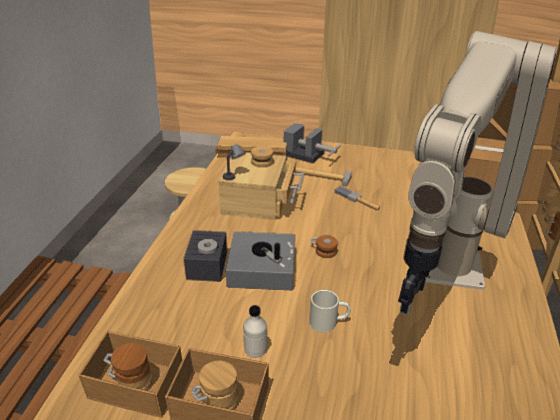

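View pics/wrist0.png

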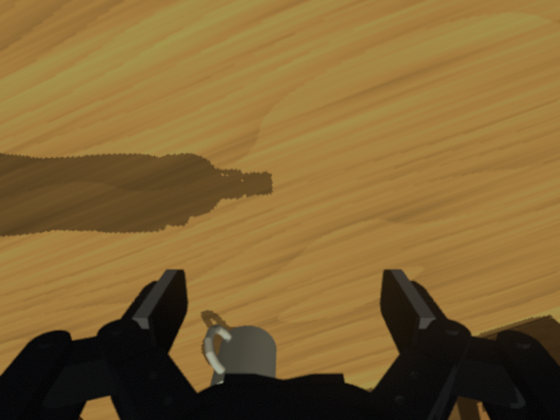

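```bash
cat > h.py <<'E'
import numpy as np, cv2
from scipy.spatial.transform import Rotation as R
from workcell import bot, imaging
def K(m):
    f=210/np.tan(np.radians(m['fovy'])/2); return np.array([[f,0,m['cx']],[0,f,m['cy']],[0,0,1.]])
def rays(m,px):
    p=cv2.undistortPoints(np.array(px,float).reshape(-1,1,2),K(m),np.array(m['dist'])).reshape(-1,2)
    d=np.c_[p[:,0],-p[:,1],-np.ones(len(p))]
    return R.from_quat(m['rotation']).apply(d)
def onz(m,px,z):
    d=rays(m,px); e=np.array(m['eye']); t=(np.asarray(z)-e[2])/d[:,2]; return e+d*t[:,None]
def proj(m,P):
    P=np.atleast_2d(P)-m['eye']; c=R.from_quat(m['rotation']).inv().apply(P)
    c=c*[1,-1,-1]
    return cv2.projectPoints(c.reshape(-1,1,3),np.zeros(3),np.zeros(3),K(m),np.array(m['dist']))[0].reshape(-1,2)
E
python3 - <<'E'
import cv2
t=cv2.imread('pics/top0.png')
cv2.imwrite('pics/t_cab.png',cv2.resize(t[90:230,320:445],None,fx=4.2,fy=4.2,interpolation=cv2.INTER_CUBIC))
cv2.imwrite('pics/t_sta.png',cv2.resize(t[95:245,180:285],None,fx=4,fy=4,interpolation=cv2.INTER_CUBIC))
s=cv2.imread('pics/side0.png')
cv2.imwrite('pics/s_sta.png',cv2.resize(s[220:300,180:310],None,fx=6,fy=6,interpolation=cv2.INTER_CUBIC))
cv2.imwrite('pics/s_cab.png',cv2.resize(s[130:225,210:320],None,fx=6,fy=6,interpolation=cv2.INTER_CUBIC))
E
```

```text
(no output)
```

View pics/t_cab.png

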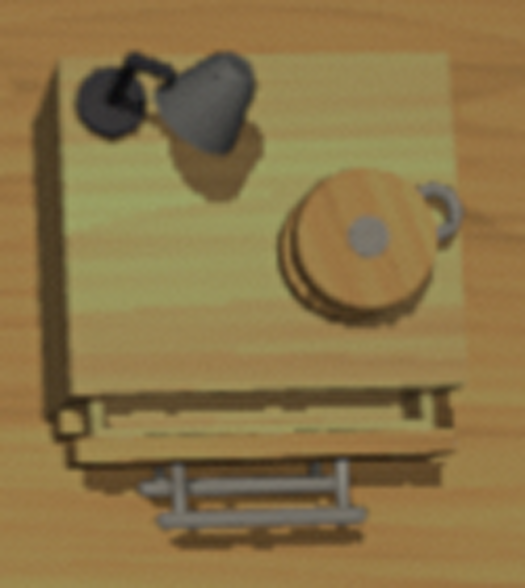

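View pics/t_sta.png

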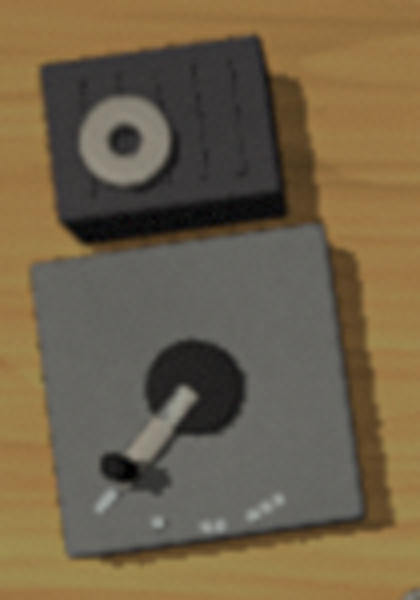

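View pics/s_sta.png

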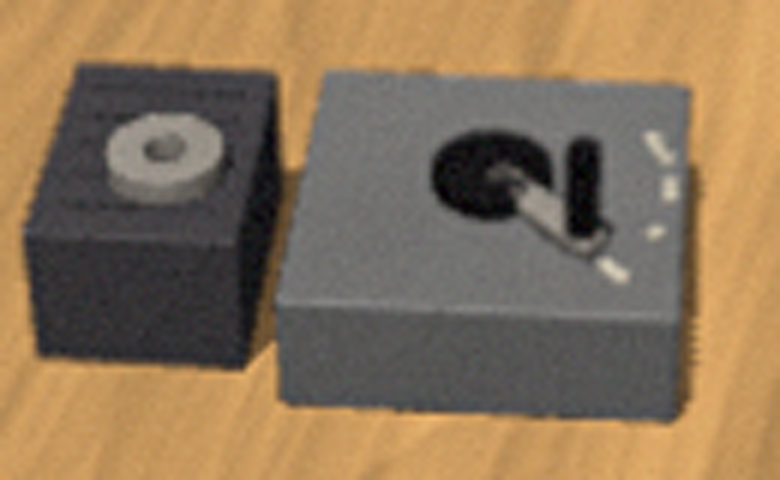

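View pics/s_cab.png

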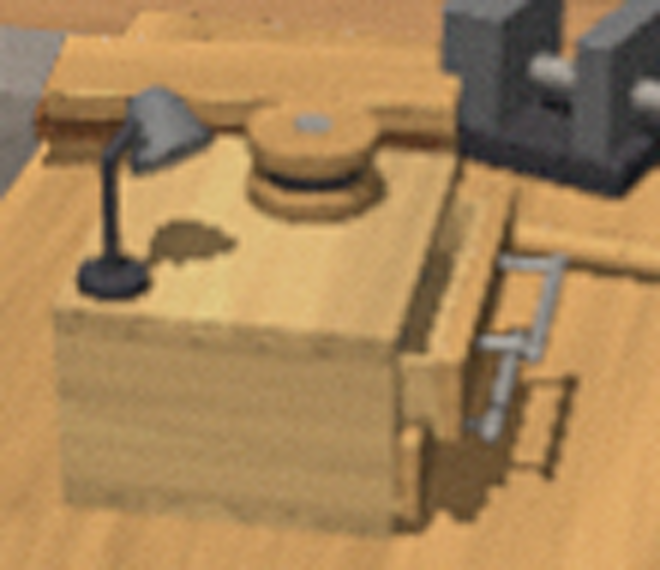

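Run:
```python
from h import *
np.set_printoptions(precision=4,suppress=True)
m=imaging.camera_model('top'); ms=imaging.camera_model('side')
c=lambda p,o,s:(np.array(p,float)+.5)/s-.5+o
cab=onz(m,c([(60,57),(447,55),(463,385),(70,392)],[320,90],4.2),.14)
print('cab BL BR FR FL',cab,[np.linalg.norm(cab[i]-cab[(i+1)%4]) for i in range(4)])
print('yaw', [np.degrees(np.arctan2(*(v[[1,0]]))) for v in (cab[0]-cab[3],cab[1]-cab[2])],[np.degrees(np.arctan2(-(v[0]),v[1])) for v in (cab[0]-cab[1],cab[3]-cab[2])])
hd=onz(m,c([(160,521),(365,514)],[320,90],4.2),.107); print('handle',hd,hd.mean(0),np.linalg.norm(hd[0]-hd[1]), 'yaw',np.degrees(np.arctan2(-(hd[0]-hd[1])[0],(hd[0]-hd[1])[1])))
st=onz(m,c([(30,265),(320,225),(362,518),(70,555)],[180,95],4),.07); print('st',st,[np.linalg.norm(st[i]-st[(i+1)%4]) for i in range(4)],st.mean(0))
print('yaw',[np.degrees(np.arctan2(*(v[[1,0]]))) for v in (st[0]-st[3],st[1]-st[2])],[np.degrees(np.arctan2(-(v[0]),v[1])) for v in (st[0]-st[1],st[3]-st[2])])
ax=onz(m,c([(195,388)],[180,95],4),.076)[0]; print('disc',ax)
mk=onz(m,c([(106,500),(157,522),(212,525),(265,508)],[180,95],4),.071)
A=st.mean(0)
for q in mk:
  for a in (A,ax):
    d=q-a; print(np.linalg.norm(d[:2]),np.degrees(np.arctan2(d[1],d[0]))%360,end=' | ')
  print()
po=onz(m,c([(117,466)],[180,95],4),.136)[0]; print('post',po,np.linalg.norm((po-A)[:2]),np.degrees(np.arctan2(*(po-A)[[1,0]])))
# side check
print('side reproj (crop px): handle ends, post top/bot, axis')
print((proj(ms,[*(hd-[0,0,.004])])-[210,130])*6)
print((proj(ms,[po,[po[0],po[1],.083],[A[0],A[1],.076]])-[180,220])*6)
```

```text
cab BL BR FR FL [[ 0.8318 -0.1232  0.14  ]
 [ 0.8423 -0.3614  0.14  ]
 [ 0.6387 -0.3694  0.14  ]
 [ 0.6278 -0.1317  0.14  ]] [np.float64(0.23843030799820875), np.float64(0.2037530467296306), np.float64(0.2379418150950861), np.float64(0.20420036847885276)]
yaw [np.float64(2.3723238634197963), np.float64(2.234516161375342)] [np.float64(2.519111814582426), np.float64(2.627269695613661)]
handle [[ 0.5546 -0.1925  0.107 ]
 [ 0.562  -0.3196  0.107 ]] [ 0.5583 -0.2561  0.107 ] 0.12733329107234148 yaw 3.3154167952346074
st [[0.6873 0.2582 0.07  ]
 [0.7187 0.0651 0.07  ]
 [0.5238 0.032  0.07  ]
 [0.4947 0.2239 0.07  ]] [np.float64(0.19558814699957536), np.float64(0.19769073487032918), np.float64(0.19410367682305396), np.float64(0.19562005916017963)] [0.6061 0.1448 0.07  ]
yaw [np.float64(10.082674270112868), np.float64(9.640317670194678)] [np.float64(9.238641553642937), np.float64(8.622573657011332)]
disc [0.6066 0.1441 0.076 ]
0.09349501321623437 142.93328817192688 | 0.09427695506517682 142.76408031560112 | 
0.0910124841992197 165.91506777137235 | 0.09162499793913711 165.56396669698165 | 
0.09047979171740192 189.02294810876862 | 0.09082437358625618 188.54594494372867 | 
0.0914144713062221 212.2466476724672 | 0.09143384431014877 211.72684753749965 | 
post [0.5501 0.1835 0.136 ] 0.06812543520677417 145.37159797737252
side reproj (crop px): handle ends, post top/bot, axis
[[526.9571 358.5389]
 [552.0813 258.2065]]
[[578.1543 140.8973]
 [576.757  226.3426]
 [486.3074 175.8368]]
```

Emit:
carry_out(
  moves=[
    [-0.3,0.33,0,0,0],
    [-0.6,0.67,0,0,-0.2],
    [-0.9,1,0,0,-0.4],
  ],
)

```text
clock: 0.45
eef_pos: [0.2381, 0.3472, 0.2558]
tool_rot: [0.822, 0.57, -0.0, 0.0]
ft_force: [0.8, 1.1, 0.4]
grip_width: 0.0439
```

Emit:
carry_out(
  moves=[
    [-0.3,0.33,0,0,-0.4],
    [-0.6,0.67,0,0,-0.4],
    [-0.9,1,0,0,-0.4],
  ],
)

```text
clock: 0.75
eef_pos: [0.3002, 0.2274, 0.2562]
tool_rot: [0.822, 0.569, 0.0, 0.0]
ft_force: [1.5, -0.0, 1.0]
grip_width: 0.0256
```

Emit:
carry_out(
  moves=[
    [-0.3,0.33,0,0,-0.4],
    [-0.6,0.67,0,0,-0.4],
    [-0.9,1,0,0,-0.4],
  ],
)

```text
clock: 1.05
eef_pos: [0.3621, 0.1079, 0.2563]
tool_rot: [0.822, 0.569, 0.0, 0.0]
ft_force: [1.3, 1.7, 0.1]
grip_width: 0.0257
```

Emit:
carry_out(
  moves=[
    [-0.3,0.33,0,0,-0.4],
    [-0.6,0.67,0,0,-0.4],
    [-0.9,1,0,0,-0.4],
  ],
)

```text
clock: 1.35
eef_pos: [0.4241, -0.0117, 0.2562]
tool_rot: [0.822, 0.569, 0.0, -0.0]
ft_force: [1.3, -0.4, 0.2]
grip_width: 0.0255
```

Emit:
carry_out(
  moves=[
    [-0.3,0.33,0,0.1,-0.4],
    [-0.6,0.67,0,0.19,-0.4],
    [-0.8,0.9,0,0.28,-0.4],
    [-0.9,1,0,0.37,-0.4],
    [-0.9,1,0,0.46,-0.4],
    [-0.9,1,0,0.55,-0.4],
    [-0.9,1,0,0.64,-0.4],
    [-0.9,1,0,0.74,-0.4],
    [-0.9,1,0,0.74,-0.4],
  ],
)

```text
clock: 2.25
eef_pos: [0.4854, -0.1292, 0.2559]
tool_rot: [1.0, 0.024, -0.0, -0.0]
ft_force: [-0.5, 0.5, 0.2]
grip_width: 0.0254
```

Emit:
carry_out(
  moves=[
    [0.3,0.4,0,0,-0.4],
    [0.6,0.8,0,0,-0.4],
    [0.66,1,0,0,-0.4],
    [0.66,1,0,0,-0.4],
  ],
)

```text
clock: 2.65
eef_pos: [0.5571, -0.2285, 0.2547]
tool_rot: [1.0, 0.024, -0.001, 0.0]
ft_force: [0.7, 0.5, 0.1]
grip_width: 0.0258
```

Run:
```python
from h import *
m=imaging.camera_model('wrist'); print(bot.get_obs()['eef_pos'],m); cv2.imwrite('pics/w1.png',imaging.camera('wrist')[:,:,::-1])
```

```text
[ 0.55705345 -0.22848049  0.2547484 ] {'fovy': 63.89228822071866, 'cx': 283.492634556893, 'cy': 208.10976227326634, 'dist': array([-0.04740754,  0.        ,  0.        ,  0.        ,  0.        ]), 'eye': array([ 0.55267256, -0.15181885,  0.37344384]), 'rotation': array([-0.15353571, -0.00283066,  0.0243228 ,  0.98783965])}
```

View pics/w1.png

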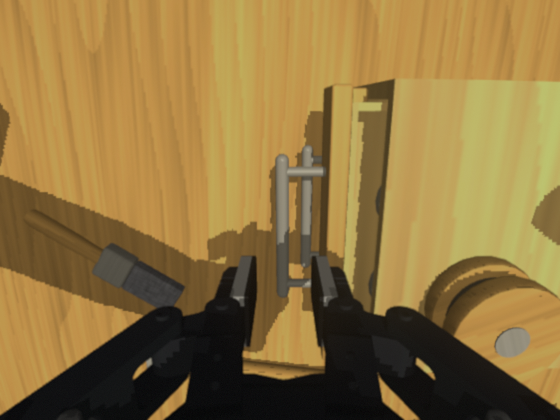

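Run:
```python
from h import *
m=imaging.camera_model('wrist')
p=onz(m,[(282,158),(283,293),(282.5,172),(282.5,283)],.107); print(p,p[:2].mean(0),p[2:].mean(0))
f=onz(m,[(332,120),(326,280)],.12);print('face',f)
```

```text
[[ 0.55229675 -0.19335102  0.107     ]
 [ 0.55909983 -0.3156866   0.107     ]
 [ 0.55324336 -0.20462031  0.107     ]
 [ 0.55814768 -0.30543408  0.107     ]] [ 0.55569829 -0.25451881  0.107     ] [ 0.55569552 -0.25502719  0.107     ]
face [[ 0.58752605 -0.16144711  0.12      ]
 [ 0.59466651 -0.2931645   0.12      ]]
```

Emit:
carry_out(
  moves=[
    [-0.03,0.26,0,0,-0.4],
    [-0.03,0.26,0.3,0,-0.4],
    [-0.03,0.26,0.6,0,-0.4],
    [-0.03,0.26,0.9,0,-0.4],
    [-0.03,0.26,0.9,0,-0.4],
  ],
)

```text
clock: 3.2
eef_pos: [0.5511, -0.2495, 0.1618]
tool_rot: [1.0, 0.026, -0.005, -0.002]
ft_force: [-1.0, 1.2, 0.1]
grip_width: 0.0256
```

Run:
```python
from h import *
m=imaging.camera_model('wrist'); print(bot.get_obs()['eef_pos']); cv2.imwrite('pics/w2.png',imaging.camera('wrist')[:,:,::-1])
```

```text
[ 0.55114723 -0.24950454  0.16184589]
```

View pics/w2.png

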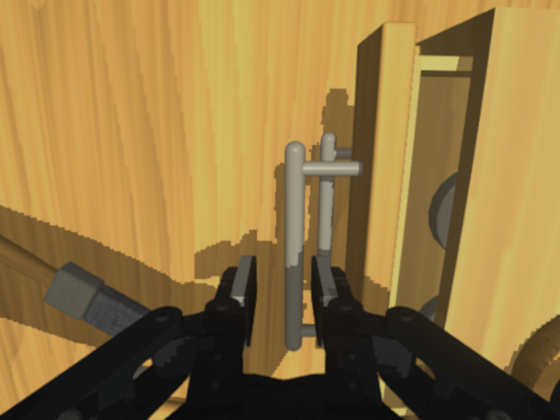

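Emit:
carry_out(
  moves=[
    [0,0,0,0,-0.4],
    [0,0,0,0,-0.4],
    [0,0,0,0,-0.4],
  ],
)

```text
clock: 3.55
eef_pos: [0.5557, -0.2523, 0.1684]
tool_rot: [1.0, 0.025, 0.002, 0.001]
ft_force: [0.7, 0.3, 0.2]
grip_width: 0.0255
```

Run:
```python
from h import *
m=imaging.camera_model('wrist'); p=onz(m,[(295,146),(294,347)],.107)
print(bot.get_obs()['eef_pos']); cv2.imwrite('pics/w3.png',imaging.camera('wrist')[:,:,::-1]); print(p,p.mean(0))
```

```text
[ 0.55566661 -0.25230684  0.16840109]
[[ 0.55841183 -0.19815907  0.107     ]
 [ 0.56558597 -0.32778194  0.107     ]] [ 0.5619989  -0.26297051  0.107     ]
```

View pics/w3.png

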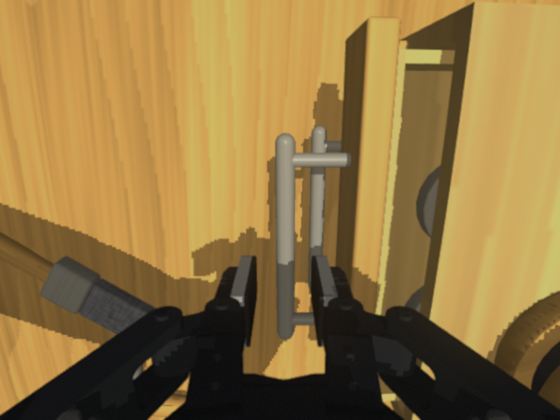

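Emit:
carry_out(
  moves=[
    [0,0,0.15,0,-0.4],
    [0,0,0.3,0,-0.4],
    [0,0,0.45,0,-0.4],
    [0,0,0.59,0,-0.4],
    [0,0,0.59,0,-0.4],
    [0,0,0.59,0,-0.4],
    [0,0,0.59,0,-0.4],
  ],
)

```text
clock: 4.3
eef_pos: [0.5551, -0.2523, 0.1082]
tool_rot: [1.0, 0.024, 0.001, 0.0]
ft_force: [0.9, -0.5, 3.0]
grip_width: 0.0254
```

Run:
```python
from h import *
cv2.imwrite('pics/w4.png',imaging.camera('wrist')[:,:,::-1])
```

```text
(no output)
```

View pics/w4.png

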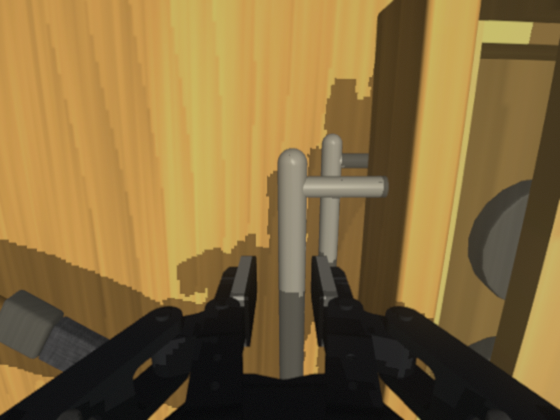

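Emit:
carry_out(
  moves=[
    [0,0,0,0,-1],
    [0,0,0,0,-1],
    [0,0,0,0,-1],
    [0,0,0,0,-1],
    [0,0,0,0,-1],
  ],
)

```text
clock: 4.85
eef_pos: [0.555, -0.2522, 0.1078]
tool_rot: [1.0, 0.024, 0.0, 0.0]
ft_force: [0.3, -1.2, 5.2]
grip_width: 0.0089
```

Emit:
carry_out(
  moves=[
    [-0.1,0,0,0,-1],
    [-0.2,0,0,0,-1],
    [-0.3,0,0,0,-1],
    [-0.4,0,0,0,-1],
    [-0.5,0,0,0,-1],
    [-0.6,0,0,0,-1],
    [-0.7,0,0,0,-1],
    [-0.8,0,0,0,-1],
    [-0.9,0,0,0,-1],
    [-1,0,0,0,-1],
    [-1,0,0,0,-1],
    [-1,0,0,0,-1],
  ],
)

```text
clock: 6.05
eef_pos: [0.4535, -0.2575, 0.1078]
tool_rot: [1.0, 0.024, -0.001, 0.001]
ft_force: [-1.2, -2.1, 7.1]
grip_width: 0.0091
```

Emit:
carry_out(
  moves=[
    [-0.05,0,0,0,-1],
    [-0.1,0,0,0,-1],
    [-0.15,0,0,0,-1],
    [-0.15,0,0,0,-1],
    [-0.15,0,0,0,-1],
  ],
)

```text
clock: 6.55
eef_pos: [0.4388, -0.2583, 0.1078]
tool_rot: [1.0, 0.024, -0.0, 0.001]
ft_force: [-1.8, -0.6, 6.9]
grip_width: 0.009
```

Emit:
carry_out(
  moves=[
    [-0.03,0,0,0,-1],
    [-0.06,0,0,0,-1],
    [-0.06,0,0,0,-1],
    [-0.06,0,0,0,-1],
  ],
)

```text
clock: 6.95
eef_pos: [0.4331, -0.2586, 0.1078]
tool_rot: [1.0, 0.024, -0.0, 0.001]
ft_force: [0.0, -1.8, 7.4]
grip_width: 0.0091
```

Emit:
carry_out(
  moves=[
    [-0.03,0,0,0,-1],
    [-0.06,0,0,0,-1],
    [-0.06,0,0,0,-1],
    [-0.06,0,0,0,-1],
  ],
)

```text
clock: 7.35
eef_pos: [0.4314, -0.2587, 0.1078]
tool_rot: [1.0, 0.025, 0.004, 0.0]
ft_force: [10.8, 0.2, -1.8]
grip_width: 0.0091
```

Emit:
carry_out(
  moves=[
    [-0.05,0,0,0,-1],
    [-0.05,0,0,0,-1],
    [-0.05,0,0,0,-1],
    [-0.05,0,0,0,-1],
  ],
)

```text
clock: 7.75
eef_pos: [0.4312, -0.2587, 0.1079]
tool_rot: [1.0, 0.026, 0.009, -0.0]
ft_force: [24.5, 1.0, -11.4]
grip_width: 0.0094
```

Run:
```python
from h import *
for n in ('top','wrist'): cv2.imwrite(f'pics/{n}5.png',imaging.camera(n)[:,:,::-1])
```

```text
(no output)
```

View pics/top5.png

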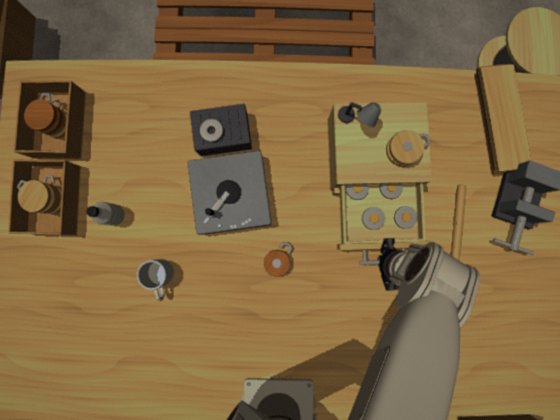

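Emit:
carry_out(
  moves=[
    [0.04,0,0,0,-1],
    [0.07,0,0,0,-1],
    [0.07,0,0,0,-0.4],
    [0.07,0,0,0,-0.4],
    [0.07,0,0,0,-0.4],
    [0.07,0,0,0,-0.4],
  ],
)

```text
clock: 8.45
eef_pos: [0.4286, -0.2577, 0.1068]
tool_rot: [1.0, 0.024, -0.001, -0.001]
ft_force: [-0.8, -0.7, 3.0]
grip_width: 0.0257
```

Run:
```python
from h import *
for n in ('wrist',): cv2.imwrite(f'pics/{n}6.png',imaging.camera(n)[:,:,::-1])
```

```text
(no output)
```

View pics/wrist6.png

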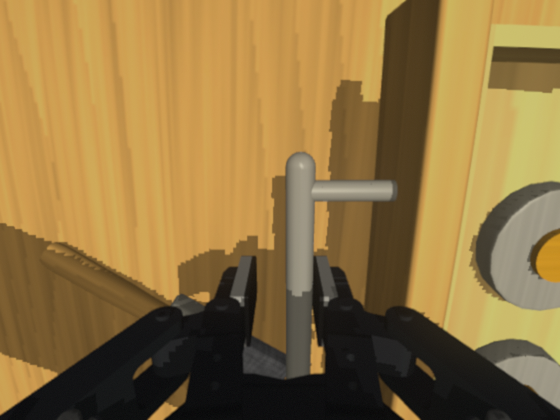

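Emit:
carry_out(
  moves=[
    [0.03,0,0,0,-0.4],
    [0.03,0,0,0,-0.4],
    [0.03,0,-0.2,0,-0.4],
    [0.03,0,-0.5,0,-0.4],
    [0.03,0,-0.9,0,-0.4],
    [0.03,0,-1,0,-0.4],
    [0.03,0,-1,0,-0.4],
  ],
)

```text
clock: 9.2
eef_pos: [0.434, -0.2585, 0.209]
tool_rot: [1.0, 0.024, 0.002, 0.001]
ft_force: [-0.2, -0.4, -0.5]
grip_width: 0.0256
```

Run:
```python
from h import *
print(bot.get_obs()['joint_pos'])
m=imaging.camera_model('wrist')
for n in ('wrist',): cv2.imwrite(f'pics/{n}7.png',imaging.camera(n)[:,:,::-1])
```

```text
[-5.37269980e-01  2.73392929e-01 -7.69160415e-02  1.21623199e+00
  7.02296643e-05  9.84678143e-01]
```

View pics/wrist7.png

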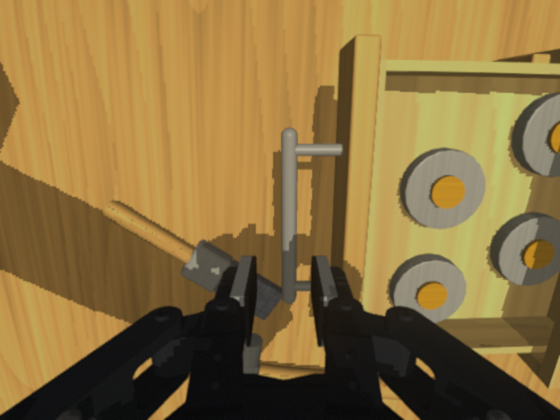

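Emit:
carry_out(
  moves=[
    [0.1,-0.4,0,0,0],
    [0.2,-0.8,0,0,0.2],
    [0.3,-1,0,0,0.2],
  ],
)

```text
clock: 9.55
eef_pos: [0.4562, -0.1539, 0.2048]
tool_rot: [1.0, 0.025, -0.002, -0.001]
ft_force: [0.9, -0.9, 0.2]
grip_width: 0.0507
```

Emit:
carry_out(
  moves=[
    [0.1,-0.4,0,0,0.2],
    [0.2,-0.8,0,0,0.2],
    [0.3,-1,0,0,0.2],
  ],
)

```text
clock: 9.85
eef_pos: [0.4815, -0.0524, 0.2048]
tool_rot: [1.0, 0.026, -0.002, -0.001]
ft_force: [-0.1, -0.4, 0.3]
grip_width: 0.051
```

Emit:
carry_out(
  moves=[
    [0.1,-0.4,0,0,0.2],
    [0.2,-0.8,0,0,0.2],
    [0.3,-1,0,0,0.2],
  ],
)

```text
clock: 10.15
eef_pos: [0.5067, 0.0488, 0.2048]
tool_rot: [1.0, 0.026, -0.002, -0.0]
ft_force: [-1.0, -0.6, -0.2]
grip_width: 0.0512
```

Emit:
carry_out(
  moves=[
    [0.1,-0.4,0,-0.08,0.2],
    [0.2,-0.8,0,-0.16,0.2],
    [0.3,-1,0,-0.24,0.2],
    [0.3,-1,0,-0.32,0.2],
    [0.3,-1,0,-0.4,0.2],
    [0.3,-1,0,-0.48,0.2],
    [0.3,-1,0,-0.56,0.2],
    [0.3,-1,0,-0.56,0.2],
    [0.3,-1,0,-0.56,0.2],
  ],
)

```text
clock: 11.05
eef_pos: [0.5323, 0.1472, 0.2055]
tool_rot: [0.895, 0.446, -0.002, -0.0]
ft_force: [-1.1, 1.1, 0.6]
grip_width: 0.0513
```

Run:
```python
from h import *
print(bot.get_obs()['joint_pos'],bot.get_obs()['tool_rot'])
m=imaging.camera_model('wrist');print(m)
for n in ('wrist',): cv2.imwrite(f'pics/{n}8.png',imaging.camera(n)[:,:,::-1])
```

```text
[2.69745607e-01 3.71975422e-01 5.37932478e-02 1.25588069e+00
 1.55088636e-05 9.14850139e-01] [ 8.94784252e-01  4.46495772e-01 -1.60142567e-03 -3.21038808e-04]
{'fovy': 63.89228822071866, 'cx': 283.492634556893, 'cy': 208.10976227326634, 'dist': array([-0.04740754,  0.        ,  0.        ,  0.        ,  0.        ]), 'eye': array([0.47002839, 0.19311585, 0.32437002]), 'rotation': array([-0.13690827, -0.06642399,  0.44170628,  0.88416036])}
```

View pics/wrist8.png

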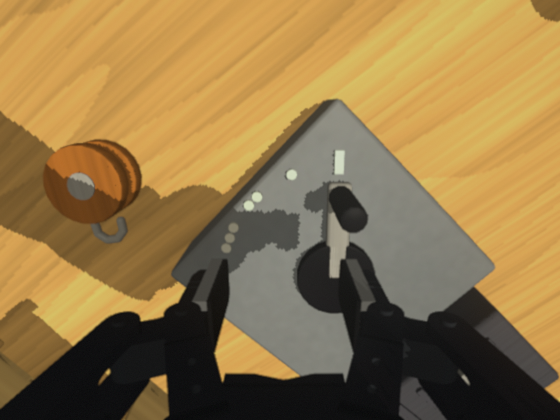

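Run:
```python
from h import *
np.set_printoptions(precision=4,suppress=True)
m=imaging.camera_model('wrist')
print('post',onz(m,[(354,217),(341,197)],[.136,.085]))
mk=onz(m,[(340,162),(291,174),(253,201),(229,238)],.071)
# circle centre radius 92
from scipy.optimize import least_squares
r=least_squares(lambda v:np.hypot(*(mk[:,:2]-v).T)-.092,[.606,.144]);print(r.x,r.fun)
print('disc',onz(m,[(335,276)],.074))
d=mk[:,:2]-r.x; print(np.degrees(np.arctan2(d[:,1],d[:,0]))%360-np.degrees(2.342+np.array([0,.4,.8,1.2])))
```

```text
post [[0.547  0.187  0.136 ]
 [0.5489 0.1863 0.085 ]]
[0.6045 0.1453] [ 0.0007 -0.0006 -0.0007  0.0008]
disc [[0.6065 0.1436 0.074 ]]
[ 9.1265 10.1847 10.4414 11.0023]
```

Emit:
carry_out(
  moves=[
    [0.2,-0.05,0,0,0.2],
    [0.41,-0.1,0,0,0.2],
    [0.41,-0.1,0,0,0.2],
    [0.41,-0.1,0,0,0.2],
    [0.41,-0.1,0.15,0,0.2],
    [0.41,-0.1,0.3,0,0.2],
    [0.41,-0.1,0.3,0,0.2],
    [0.41,-0.1,0.3,0,0.2],
  ],
)

```text
clock: 11.9
eef_pos: [0.5493, 0.1855, 0.1773]
tool_rot: [0.894, 0.447, -0.001, 0.0]
ft_force: [-0.7, -0.3, 0.5]
grip_width: 0.051
```

Run:
```python
from h import *
for n in ('wrist',): cv2.imwrite(f'pics/{n}9.png',imaging.camera(n)[:,:,::-1])
```

```text
(no output)
```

View pics/wrist9.png

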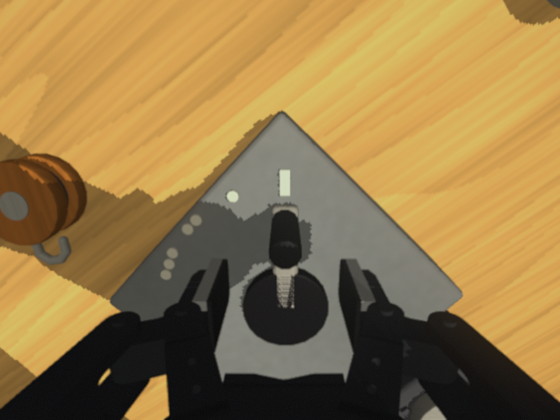

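Emit:
carry_out(
  moves=[
    [0,0,0.2,0,0.2],
    [0,0,0.4,0,0.2],
    [0,0,0.54,0,0.2],
    [0,0,0.54,0,0.2],
    [0,0,0.54,0,-0.4],
    [0,0,0.54,0,-0.4],
    [0,0,0.54,0,-0.4],
    [0,0,0.54,0,-0.4],
  ],
)

```text
clock: 12.75
eef_pos: [0.5503, 0.1864, 0.1242]
tool_rot: [0.894, 0.448, 0.001, 0.0]
ft_force: [1.0, -1.3, -0.1]
grip_width: 0.0258
```

Run:
```python
from h import *
for n in ('wrist',): cv2.imwrite(f'pics/{n}10.png',imaging.camera(n)[:,:,::-1])
o=bot.get_obs(); T=o['eef_pos'];Rm=R.from_quat(o['tool_rot']).as_matrix()
print(T,Rm[:,0])
A=np.array([.606,.144]); 
# arc targets in tool units, from current pose, for dial angle a (post at yaw 143.3deg + a), starting at its own measured position
th0=np.radians(143.3); P0=A+.07*np.array([np.cos(th0),np.sin(th0)]); print('P0',P0)
for a in [.1,.2,.3,.4,.5,.6,.7,.8,.9,1.,1.1,1.2,1.25]:
    P=A+.07*np.array([np.cos(th0+a),np.sin(th0+a)]); d=np.array([*(P-P0),0]); print(a,(Rm.T@d/.1)[:2].round(3),'roll',round(-a/(np.pi/2),3))
```

```text
[0.55011635 0.18632593 0.12399494] [0.59926709 0.80054858 0.00095991]
P0 [0.5498757  0.18583376]
0.1 [-0.07   0.004] roll -0.064
0.2 [-0.139  0.014] roll -0.127
0.3 [-0.207  0.032] roll -0.191
0.4 [-0.272  0.056] roll -0.255
0.5 [-0.335  0.086] roll -0.318
0.6 [-0.395  0.123] roll -0.382
0.7 [-0.451  0.166] roll -0.446
0.8 [-0.502  0.213] roll -0.509
0.9 [-0.548  0.266] roll -0.573
1.0 [-0.588  0.323] roll -0.637
1.1 [-0.623  0.384] roll -0.7
1.2 [-0.652  0.448] roll -0.764
1.25 [-0.663  0.481] roll -0.796
```

View pics/wrist10.png

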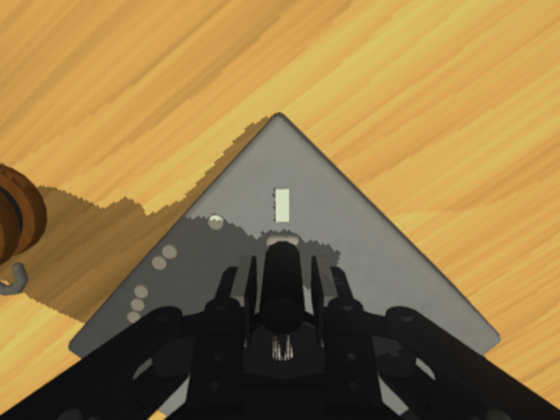

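Emit:
carry_out(
  moves=[
    [-0.035,0,0,-0.03,-0.4],
    [-0.07,0,0,-0.06,-0.4],
    [-0.105,0.01,0,-0.1,-0.4],
    [-0.14,0.015,0,-0.13,-0.4],
    [-0.17,0.02,0,-0.16,-0.4],
    [-0.207,0.03,0,-0.19,-0.4],
    [-0.24,0.045,0,-0.22,-0.4],
    [-0.272,0.055,0,-0.25,-0.4],
    [-0.305,0.07,0,-0.29,-0.4],
    [-0.335,0.085,0,-0.32,-0.4],
    [-0.365,0.105,0,-0.35,-0.4],
    [-0.395,0.125,0,-0.38,-0.4],
    [-0.395,0.125,0,-0.38,-0.4],
  ],
)

```text
clock: 14.1
eef_pos: [0.5365, 0.149, 0.1237]
tool_rot: [0.722, 0.692, 0.002, -0.001]
ft_force: [0.4, 5.3, 0.8]
grip_width: 0.0256
```

Run:
```python
from h import *
for n in ('wrist',): cv2.imwrite(f'pics/{n}11.png',imaging.camera(n)[:,:,::-1])
o=bot.get_obs(); T=o['eef_pos'];Rm=R.from_quat(o['tool_rot']).as_matrix()
print(T,np.degrees(np.arctan2(Rm[1,0],Rm[0,0])),o['ft_force'])
A=np.array([.606,.144]);d=T[:2]-A;print(np.hypot(*d),np.degrees(np.arctan2(d[1],d[0]))%360-143.3)
```

```text
[0.53645068 0.14880111 0.12376134] 87.45872574487107 [0.57130115 4.64968685 0.48277951]
0.06971484000969319 32.75104052438718
```

View pics/wrist11.png

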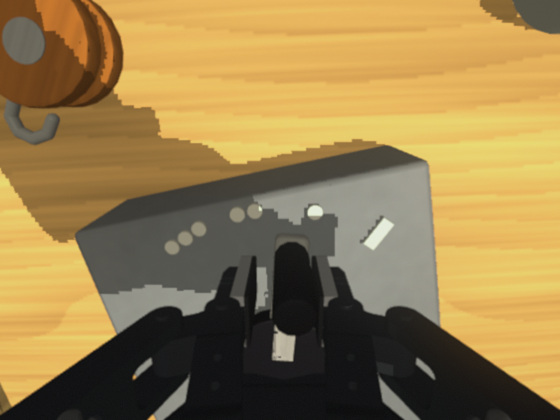

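Emit:
carry_out(
  moves=[
    [-0.035,0,0,-0.03,-0.4],
    [-0.07,0,0,-0.06,-0.4],
    [-0.105,0.01,0,-0.1,-0.4],
    [-0.14,0.015,0,-0.13,-0.4],
    [-0.17,0.02,0,-0.16,-0.4],
    [-0.207,0.03,0,-0.19,-0.4],
    [-0.24,0.045,0,-0.22,-0.4],
    [-0.272,0.055,0,-0.25,-0.4],
    [-0.305,0.07,0,-0.29,-0.4],
    [-0.335,0.085,0,-0.32,-0.4],
    [-0.365,0.105,0,-0.35,-0.4],
    [-0.395,0.125,0,-0.38,-0.4],
    [-0.415,0.135,0,-0.4,-0.4],
    [-0.415,0.135,0,-0.4,-0.4],
    [-0.415,0.135,0,-0.4,-0.4],
  ],
)

```text
clock: 15.65
eef_pos: [0.5476, 0.1067, 0.1236]
tool_rot: [0.474, 0.881, 0.002, -0.001]
ft_force: [-1.2, 5.6, 0.1]
grip_width: 0.0256
```

Run:
```python
from h import *
for n in ('wrist','top'): cv2.imwrite(f'pics/{n}12.png',imaging.camera(n)[:,:,::-1])
o=bot.get_obs(); T=o['eef_pos'];Rm=R.from_quat(o['tool_rot']).as_matrix()
print(T,np.degrees(np.arctan2(Rm[1,0],Rm[0,0])),o['ft_force'])
A=np.array([.606,.144]);d=T[:2]-A;print(np.hypot(*d),np.radians(np.degrees(np.arctan2(d[1],d[0]))%360-143.3))
```

```text
[0.5476069  0.10677195 0.12360296] 123.45380021097638 [0.01186208 4.95109646 0.14213614]
0.06925086388214949 1.2081032459299275
```

View pics/wrist12.png

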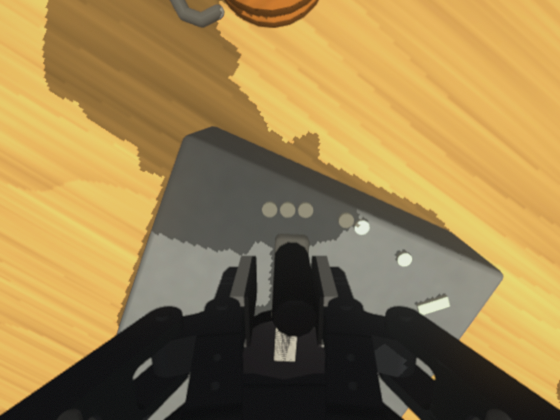

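View pics/top12.png

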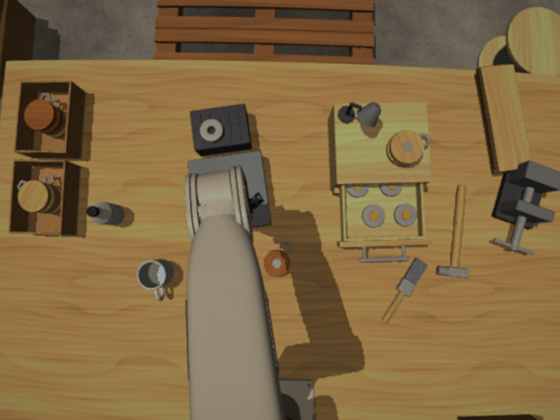

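Emit:
carry_out(
  moves=[
    [0,0,0,0,-0.5],
    [0,0,0,0,-0.6],
    [0,0,0,0,-0.7],
    [0,0,0,0,-0.8],
    [0,0,0,0,-1],
    [0,0,0,0,-1],
    [0,0,0,0,-1],
    [0,0,0,0,-1],
    [0,0,0,0,-1],
  ],
)

```text
clock: 16.65
eef_pos: [0.5468, 0.1071, 0.124]
tool_rot: [0.473, 0.881, 0.002, -0.002]
ft_force: [-3.8, 6.2, 3.4]
grip_width: 0.0164
```

Run:
```python
from h import *
for n in ('wrist','top','side'): cv2.imwrite(f'pics/{n}13.png',imaging.camera(n)[:,:,::-1])
o=bot.get_obs(); T=o['eef_pos'];Rm=R.from_quat(o['tool_rot']).as_matrix()
print(T,np.degrees(np.arctan2(Rm[1,0],Rm[0,0])),o['ft_force'],o['grip_width'])
A=np.array([.606,.144]);d=T[:2]-A;print(np.hypot(*d),np.radians(np.degrees(np.arctan2(d[1],d[0]))%360-143.3))
m=imaging.camera_model('wrist')
t=cv2.imread('pics/top13.png'); cv2.imwrite('pics/t13.png',cv2.resize(t[170:290,325:445],None,fx=4.5,fy=4.5,interpolation=cv2.INTER_CUBIC))
```

```text
[0.54681708 0.10708279 0.12402735] 123.47903898217126 [-3.86280836  6.26548126  4.37316468] 0.016514734297796423
0.06975312345099027 1.1982584894189428
```

View pics/wrist13.png

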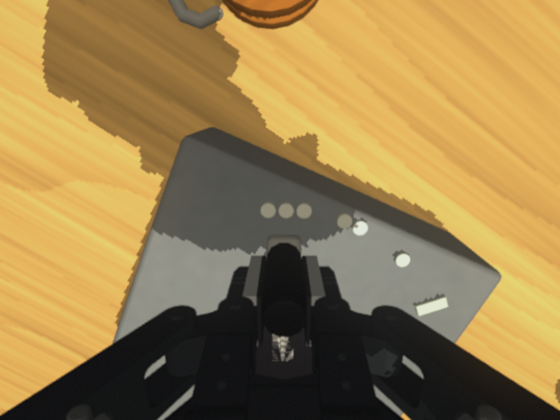

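View pics/t13.png

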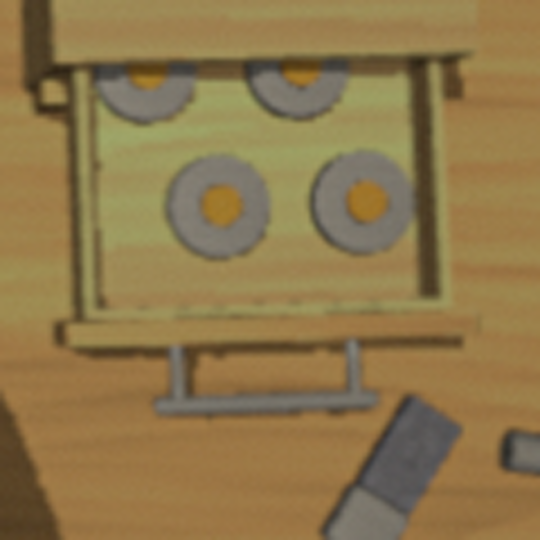

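View pics/side13.png

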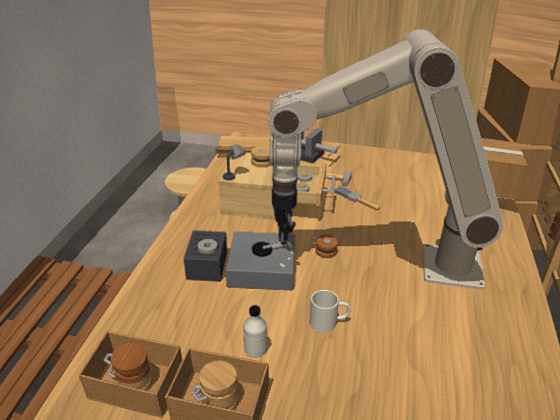

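Run:
```python
from h import *
m=imaging.camera_model('top')
c=lambda p,o,s:(np.array(p,float)+.5)/s-.5+o
a=onz(m,c([(262,517.5)],[320,90],4.2),.107); b=onz(m,c([(265,403.5)],[325,170],4.5),.107); print(a,b,np.linalg.norm(a-b))
t5=cv2.imread('pics/top5.png'); cv2.imwrite('pics/t5.png',cv2.resize(t5[170:290,325:445],None,fx=4.5,fy=4.5,interpolation=cv2.INTER_CUBIC))
```

```text
[[ 0.55824891 -0.25546071  0.107     ]] [[ 0.43934751 -0.26060822  0.107     ]] 0.11901276552097984
```

View pics/t5.png

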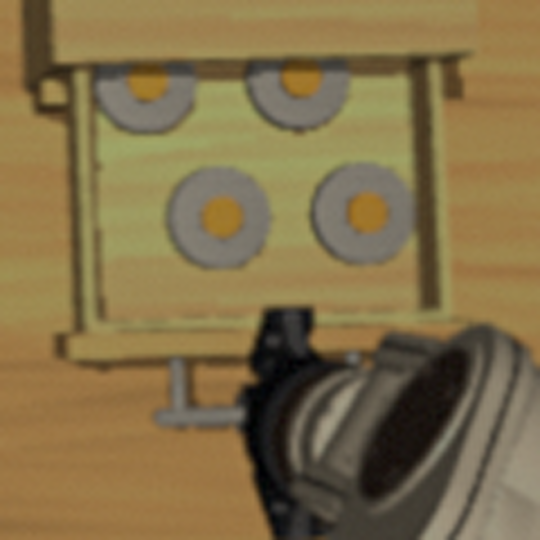

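Run:
```python
from h import *
a=cv2.imread('pics/top5.png',0);b=cv2.imread('pics/top13.png',0);c0=cv2.imread('pics/top12.png',0)
m=imaging.camera_model('top')
# patches in top5: left part of front plate + handle left end; sheaves
def sub(A,B,x0,y0,x1,y1):
    T=cv2.resize(A[y0:y1,x0:x1],None,fx=8,fy=8,interpolation=cv2.INTER_CUBIC)
    S=cv2.resize(B[y0-8:y1+8,x0-6:x1+6],None,fx=8,fy=8,interpolation=cv2.INTER_CUBIC)
    r=cv2.matchTemplate(S,T,cv2.TM_CCOEFF_NORMED); _,v,_,l=cv2.minMaxLoc(r); return (l[0]/8-6,l[1]/8-8,v)
for nm,bx,z in (('handle',(357,250,377,266),.103),('plateL',(337,240,363,255),.12),('sheaves',(360,204,420,232),.1),('sheaveR',(392,204,418,232),.1)):
    for B in (b,c0):
        s=sub(a,B,*bx); ctr=np.array([(bx[0]+bx[2])/2,(bx[1]+bx[3])/2]); P=onz(m,[ctr,ctr+s[:2]],z); print(nm,s,'shift mm',(P[1]-P[0])[:2]*1000)
# static control: cabinet top block, lamp, brush
for nm,bx in (('block',(385,128,425,168)),('brush',(385,255,428,320)),('cabtop',(335,150,380,183))):
    print(nm,sub(a,b,*bx))
```

```text
handle (0.0, -2.5, 0.9017508625984192) shift mm [6.38701384 0.09171303]
handle (0.0, -2.5, 0.9036434888839722) shift mm [6.38701384 0.09171303]
plateL (-0.125, -2.625, 0.9354212284088135) shift mm [6.59352454 0.41923231]
plateL (-0.125, -2.625, 0.9361081719398499) shift mm [6.59352454 0.41923231]
sheaves (0.0, -2.375, 0.9829436540603638) shift mm [6.16088877 0.04594548]
sheaves (-0.125, -2.5, 0.9826866984367371) shift mm [6.47746545 0.37683837]
sheaveR (-0.125, -2.375, 0.9731236100196838) shift mm [6.16700907 0.36244114]
sheaveR (-0.125, -2.5, 0.9717509150505066) shift mm [6.49211686 0.36407419]
block (0.0, 0.0, 0.9981265068054199)
brush (-5.0, 6.375, 0.38021358847618103)
cabtop (0.0, -0.125, 0.9917994737625122)
```

Run:
```python
from workcell import bot, order
o=bot.get_obs(); print(o['clock'],o['eef_pos'],o['ft_force'],o['grip_width'],o['joint_vel'])
print(order.job_done())
```

```text
16.8 [0.54681708 0.10708279 0.12402735] [-3.86280836  6.26548126  4.37316468] 0.016514734297796423 [-0.00117853  0.00188585  0.00043471  0.00071602  0.0003683  -0.00012046]
the job is handed in; nothing more can be done
None
```

I pulled the top drawer out to its stop, then swung the dial round to the third click. I handed the job in at 16.8 s, still gripping the post there.

- **Drawer:** It reached its stop: the force rose to about 24 N with no further movement. It crept back when I released the handle. Comparing top-camera pictures, it now sits about 6.4 mm short of the stop, roughly 0.143 m out. That is within the 9 mm allowed, with about 2–3 mm to spare. I did not pull it again.
- **Dial:** The gripper pose puts it at about 1.20 rad. The wrist picture shows the lever in line with the middle of the three studs. The post is clamped, the tool feels about 7 N across the bench plane, and the arm is still.
- **Bystanders:** Nothing was seen to move. The block on the cabinet registered no shift between pictures, and the other bystanders look in place by eye only. The same picture check on the brush gave no usable match, because the arm covered it in the earlier picture.
- **Lower drawer:** I could not see it directly at the end. The fingertips stayed about 30 mm above its handle, so it should still be shut.

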